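# Offer a sleeve up to a shaft stub

### The job

First push the loose pilot cap on the end of the upright shaft stub straight down until it is fully home. Then take the tall steel sleeve from the parts tray, lift it over the row of two parts bins and hold it still just above the pilot cap, upright and centred over it with a gap of about 10 mm, ready to be lowered. Finish while still holding it there: the sleeve must not touch the cap or shaft at any time, and the bins and the other parts in the tray must stay where they are.

Things in the scene. Friction and masses are not known exactly. Their poses are not given: they have to be found in the camera images.
- shaft_foot: Upright steel shaft stub on a dark square foot plate 90 x 90 x 12 mm, fixed to the bench left of the bins. Origin: centre of the plate's underside on the bench, on the shaft's axis; z up. The shaft is 29 mm in diameter up to a shoulder 72 mm above the origin; above that a 14 mm thick neck carries the pilot cap.
- pilot_cap (a joint): Slide of the grey plastic pilot cap down the shaft's neck, in m: 0 = pulled up 14 mm proud of the shoulder (a gap with the thin neck shows), 0.014 = fully home with its lower rim on the shoulder. It starts between 0 and 0.005. The cap cannot come off; friction of about 6 N holds it wherever it is left.
- cap_top (a point): Centre of the pilot cap's flat top (15 mm across), on the shaft axis; z up. The cap is 29 mm in diameter and 28 mm high, its upper 14 mm tapered. The top is 114 mm above the bench when pulled up (joint 0) and 100 mm when home (joint 0.014).
- parts_tray: Shallow stainless tray, 190 mm (its x) x 270 mm (its y) x 22 mm, walls and floor 2 mm, fixed to the bench right of the bins, its long side pointing roughly away from the robot. Origin: centre of its underside, on the bench. In it, in one row along its y axis about 75 mm apart, stand the sleeve, the bush and the bearing, in any order.
- sleeve: Plain grey steel sleeve (open tube standing on end), 42 mm outer and 30 mm inner diameter, 42 mm high, the tallest part in the tray, about 0.2 kg. Origin: centre of its underside, which starts 2 mm above the bench on the tray's floor; its z is the bore axis, up.
- brass_bush: Bush, an open tube 33 mm in diameter and 30 mm high, standing in the tray; leave alone. Origin: centre of its underside.
- bearing: Ball bearing 47 mm in diameter and 14 mm high, lying flat in the tray; leave alone. Origin: centre of its underside.
- bin_near: Open parts bin with small parts in it, 151 mm (its x) x 108 mm (its y) x 70 mm high, loose on the bench between tray and shaft, the one nearer the robot. Origin: centre of its underside; z up.
- bin_far: The same kind of bin, 151 x 108 x 70 mm, loose, standing beside the other on the side away from the robot, centres 114 mm apart. Origin: centre of its underside; z up.
Not all that is in view belongs to the job. Leave any turquoise look-alike of the sleeve alone.

How it is judged:
By the outcome, as a careful person would: the job done as asked, in the order asked, and still so for the second after the job is handed in, while the arm keeps its last pose, push and grip.
It also fails if it takes over 61 s, if anything falls off the work surface, if the arm or the gripper's body presses on something with over 40 N, if the wrist force passes 120 N, or if a joint passes its speed limit or range.

### The arm

A 6-joint arm with a two-finger parallel gripper is mounted at the origin on a cart in front of the work surface, level with it; the furniture and walls round the work are solid. World frame = base frame: x ahead of the robot, y to its left, z up, the work surface at z = 0. Lengths are in m, angles in degrees, forces in N, time in s.
With the tool pointing down it reaches from about 0.275 to 0.75 m from the base axis. Payload 10.2 kg.
Tool frame: the origin (TCP) lies between the finger pads; the fingertips stand 8 mm ahead of it and the grasp point (between the pads) lies 11 mm behind it (arm.nose_length is the z of the fingertips in the tool frame, in m); z points along the fingers, y is the line along which they close (so a half turn about z gives the same grasp; the last joint's range is limited). The gripper opens to 88 mm and grips with 3 to 60 N. Pads are 18 mm wide; open, the fingers measure 123 mm over their backs; the gripper's body (75 mm by 187 mm) begins 45 mm behind the grasp point.
Start: joints at [-88.889, 17.928, 85.812, -0, 76.261, -12.8], TCP at [0.126, -0.51, 0.247] pointing down, gripper open.
Joint ranges: [-168.41, 168.41], [-55.51, 124.54], [10.69, 146.95], [-70.63, 250.63], [1, 178], [-165.06, 165.06]. Speed limits (degrees/s): [136.94, 136.94, 172.46, 180, 180, 180].

### API

Orientations are given as [roll, pitch, yaw] about the fixed x, y, z axes, in that order (R = Rz(yaw) Ry(pitch) Rx(roll)).
In Python, from workcell import arm gives the robot as it stands.
- The arm moves only by the tool drive_tool, never from a script. Its argument "steps" is a list of rows, each a list of 2 entries, a list of its own where there are three numbers: the shift along the tool's x, y, z in m, then the turn about the tool's z in rad. In form: [[[tx, ty, tz], roll], ...]. A call has 1 to 5 rows; each row is the pose to reach, as a shift and turn from the pose commanded when the call began, along the tool's axes at that moment; what a row does not reach only later rows make up. A row lasts 1/8 s, in which the tool goes at most 62.5 mm and 10.7 degrees, less where a joint would pass 70% of its speed; a pose out of reach is approached as far as the arm can. A call with a gripper value outside its range is refused whole. "claw" is the finger opening in m, from 0 to 0.0881, set as the call begins (left out, the last holds). The fingers move at their own pace and stop on an object; "grip_force" is the grip in N (left out, the last holds). Time passes only in rows, so rows that repeat a pose let the fingers close. It gives the time, the measured TCP pose, the force, the opening and the grip force at its end, in the units of the state.
- arm.get_state(): the state, without advancing time (a new reading comes with each control period).
- arm.camera(name): name is "scene" or "top"; returns a dict with "pixels" (384x512x3 uint8, red, green, blue), "camera_matrix" (3x3 intrinsics, pixels), "rvec" (rotation vector, rad) and "tvec" (3), from world to camera coordinates, as OpenCV has them. Camera axes: x right, y down, z forward; pixel columns grow to the right and rows downward; lengths in m; the calibration is good to about 2 mm. A picture is of the moment at which its call begins. There is no depth.
- arm.close_job(): hands the job in; it is judged then, once.
The state is a dict: "clock": time; "q": joint angles; "qd": joint speeds; "joint_efforts": joint torques, N m; "position": TCP position; "eef_rot": TCP orientation; "wrist_force": force on the tool from outside, world axes, zero at the start; "ft_torque": the same for the moment, N m; "opening": opening from 0.0 (shut) to 1.0 (fully open); "gripper_force": force on a finger pad.
Only numpy, scipy, OpenCV 4.12 (cv2) and the standard library are available. Lean on these libraries where they do the work, as an engineer would, in place of code of your own. Each camera call takes 0.05 s, during which the arm holds its last target. There are 200 camera calls.

## Working session

There is one attempt and no reset: what is moved stays moved. The work goes in short steps, Python scripts to look and compute and a tool call to move; the robot and the scene stay as the last step left them, time stands still between calls to the robot, and variables do not carry over. Pictures are saved under pics/ and viewed, at most 10 in all, crops included, and the job is handed in when it is done.

Besides the shell and the picture viewer there is one more tool, called after ">>>" as a command line: name --argument value ..., lists and objects as JSON in quotes. drive_tool: Moves the arm, as the interface text tells. Its arguments: {"type":"object","properties":{"steps":{"type":"array","items":{"type":"array"}},"claw":{"type":"number"},"grip_force":{"type":"number"}},"required":["steps"]}

```bash
mkdir -p pics
python3 - <<'E'
from workcell import arm
import cv2,numpy as np
for n in("scene","top"):
    c=arm.camera(n); cv2.imwrite(f"pics/{n}0.png",c["pixels"][:,:,::-1]); np.savez(f"{n}.npz",**c)
    R=cv2.Rodrigues(c["rvec"])[0]; print(n,c["camera_matrix"].round(1).tolist(),(-R.T@c["tvec"].ravel()).round(3),R.round(2).tolist())
s=arm.get_state();print(s,arm.nose_length)
E
```

```text
scene [[379.9, 0.0, 252.9], [0.0, 379.9, 191.4], [0.0, 0.0, 1.0]] [-0.037 -1.023  0.64 ] [[0.88, -0.48, 0.03], [-0.19, -0.4, -0.9], [0.44, 0.78, -0.44]]
top [[363.8, 0.0, 256.2], [0.0, 363.8, 190.5], [0.0, 0.0, 1.0]] [ 0.434 -0.082  1.176] [[0.0, -1.0, -0.01], [-1.0, 0.0, -0.06], [0.06, 0.01, -1.0]]
{'clock': 0.1, 'q': array([-8.88877510e+01,  1.79575365e+01,  8.58484169e+01, -1.54069232e-03,
        7.62617253e+01, -1.28016542e+01]), 'qd': array([-0.00769534, -0.00797163, -0.16114331, -0.00378063, -0.05473902,
        0.00516981]), 'joint_efforts': array([ 2.40123409e-03, -4.02805102e+01, -2.52645510e+01,  6.95178704e-02,
        3.41620669e-02, -6.26688598e-05]), 'position': array([ 0.12620538, -0.50939028,  0.24621485]), 'eef_rot': array([-1.79933672e+02, -1.35370174e-02,  1.39142622e+01]), 'wrist_force': array([-0.34759101, -1.1499383 ,  0.06481902]), 'ft_torque': array([ 0.08989246, -0.00709811,  0.02659596]), 'gripper_force': 0.0, 'opening': 1.0042484053595346} 0.008
```

View pics/scene0.png

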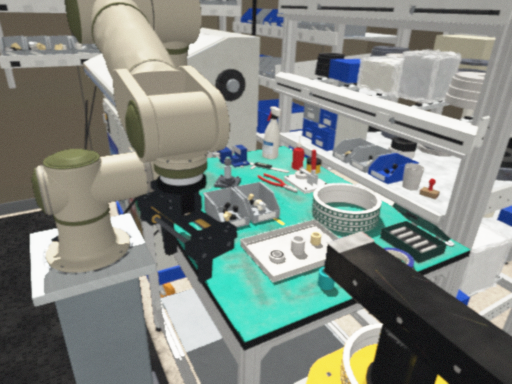

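View pics/top0.png

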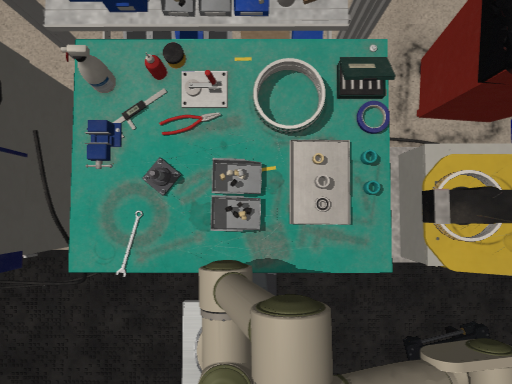

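The scene view shows the tray at about (295,248), the bins at (240,205) and the shaft at (228,170). In the top view the tray is at (321,182), the bins at (237,176) and (237,213), and the shaft foot at (162,177). The sleeve candidates in the top view are the brass part (319,158), the grey tube (323,182), the bearing (323,204), and the turquoise look-alikes at (371,158) and (373,187). The grey tube in the middle fits the description. I'll confirm it in an enlarged crop.

Run:
```python
import cv2,numpy as np
t=cv2.imread("pics/top0.png");s=cv2.imread("pics/scene0.png")
f=lambda im,x,y,w,h,k:cv2.resize(im[y:y+h,x:x+w],None,fx=k,fy=k,interpolation=cv2.INTER_CUBIC)
a=f(t,280,135,80,60,5);b=f(t,135,145,80,60,5);c=f(s,250,215,80,60,5);d=f(s,195,140,80,60,5)
cv2.imwrite("pics/crop1.png",np.vstack([np.hstack([a,b]),np.hstack([c,d])]))
```

```text
(no output)
```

View pics/crop1.png

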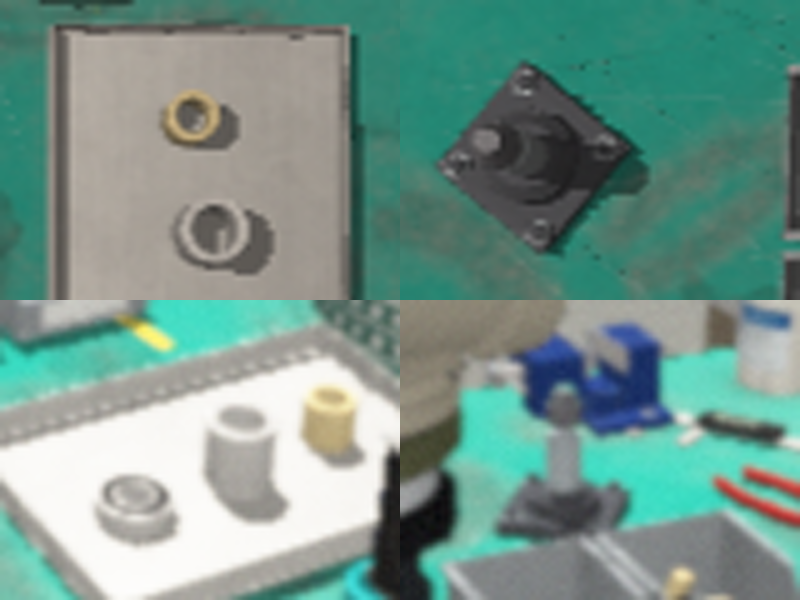

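The crops confirm the grey tube at top pixel (322.6,180.3) is the sleeve: it is grey steel and the tallest part in the tray, with the bearing nearer and the brass bush farther. The foot plate corners and cap top are also clear.

```bash
cat > h.py <<'E'
import numpy as np,cv2
def load(n): return np.load(f"{n}.npz")
def ray(c,uv):
    R=cv2.Rodrigues(c["rvec"])[0];C=-R.T@c["tvec"].ravel()
    return C,R.T@np.linalg.inv(c["camera_matrix"])@np.array([*uv,1.])
def onz(c,uv,z):
    C,d=ray(c,uv);return C+d*(z-C[2])/d[2]
def proj(c,P): return cv2.projectPoints(np.float64(P).reshape(-1,3),c["rvec"],c["tvec"],c["camera_matrix"],None)[0].reshape(-1,2)
def tri(cs,uvs):
    A=np.zeros((3,3));b=np.zeros(3)
    for c,u in zip(cs,uvs):
        C,d=ray(c,u);d/=np.linalg.norm(d);M=np.eye(3)-np.outer(d,d);A+=M;b+=M@C
    return np.linalg.solve(A,b)
def toolmove(pos,rot,target):
    from scipy.spatial.transform import Rotation as Ro
    return Ro.from_euler('xyz',rot,degrees=True).inv().apply(np.array(target)-pos)
E
python3 - <<'E'
from h import *
t=load("top");s=load("scene")
k=lambda x,y,X,Y:np.array([X+(x+.5)/5-.5,Y+(y+.5)/5-.5])
print("sleeve top",onz(t,k(215,228,280,135),.044),onz(s,k(243,120,250,215),.044),tri([t,s],[k(215,228,280,135),k(243,120,250,215)]))
pc=[onz(t,k(x-400,y,135,145),.012) for x,y in((525,62),(637,148),(540,253),(438,165))]
print("plate",np.mean(pc,0),[np.round(p,3) for p in pc])
print("cap",onz(t,k(87,140,135,145),.112),onz(s,k(165,90,195,140),.112),tri([t,s],[k(87,140,135,145),k(165,90,195,140)]))
for n,x,y,z in(("bush",192,117,.032),):print(n,onz(t,k(x,y,280,135),z))
print("bearing",onz(t,(323,204),.016))
for p in((212,157),(265,160),(264,232),(211,231)):print("bin",onz(t,p,.07).round(3))
E
```

```text
sleeve top [ 0.53074102 -0.28306325  0.044     ] [ 0.53164628 -0.28495468  0.044     ] [ 0.53155231 -0.28368026  0.04319102]
plate [0.54720829 0.22837707 0.012     ] [array([0.609, 0.236, 0.012]), array([0.553, 0.163, 0.012]), array([0.485, 0.224, 0.012]), array([0.542, 0.291, 0.012])]
cap [0.54748067 0.23014114 0.112     ] [0.54777663 0.22414043 0.112     ] [0.5490081  0.23015679 0.10976459]
bush [ 0.60219609 -0.27137444  0.032     ]
bearing [ 0.45711327 -0.28854563  0.016     ]
bin [0.6   0.059 0.07 ]
bin [ 0.591 -0.103  0.07 ]
bin [ 0.371 -0.1    0.07 ]
bin [0.374 0.061 0.07 ]
```

>>> drive_tool --steps '[[[0.587, -0.616, 0.067], 0.12], [[0.587, -0.616, 0.067], 0.12], [[0.587, -0.616, 0.067], 0.12], [[0.587, -0.616, 0.067], 0.12], [[0.587, -0.616, 0.067], 0.12]]' --claw 0

```text
clock: 0.72
position: [0.2811, -0.2371, 0.222]
eef_rot: [180.0, -0.0, 7.0]
wrist_force: [1.4, -0.8, -0.4]
opening: 0.45
gripper_force: 0.0
```

>>> drive_tool --steps '[[[0.322, -0.43, 0.042], 0], [[0.322, -0.43, 0.042], 0], [[0.322, -0.43, 0.042], 0], [[0.322, -0.43, 0.042], 0], [[0.322, -0.43, 0.042], 0]]'

```text
clock: 1.35
position: [0.4361, 0.0335, 0.1977]
eef_rot: [180.0, -0.0, 7.1]
wrist_force: [0.1, -0.9, 0.5]
opening: 0.004
gripper_force: 0.0
```

>>> drive_tool --steps '[[[0.135, -0.18, 0.03], 0], [[0.135, -0.18, 0.045], 0], [[0.135, -0.18, 0.045], 0], [[0.135, -0.18, 0.045], 0], [[0.135, -0.18, 0.045], 0]]'

```text
clock: 1.98
position: [0.5472, 0.2284, 0.1511]
eef_rot: [180.0, 0.1, 7.2]
wrist_force: [-0.1, 0.7, 0.4]
opening: 0.002
gripper_force: 0.0
```

Run:
```python
from workcell import arm
import cv2,numpy as np
f=lambda im,x,y,w,h,k:cv2.resize(im[y:y+h,x:x+w],None,fx=k,fy=k,interpolation=cv2.INTER_CUBIC)
o=[]
for n,x,y in(("top",125,140),("scene",190,110)):
    c=arm.camera(n);o.append(f(c["pixels"][:,:,::-1],x,y,80,80,5))
cv2.imwrite("pics/crop2.png",np.hstack(o));print(arm.get_state()["position"],arm.get_state()["wrist_force"])
```

```text
[0.54693229 0.22628165 0.1523978 ] [ 0.58935162 -0.85285881 -0.04059771]
```

View pics/crop2.png

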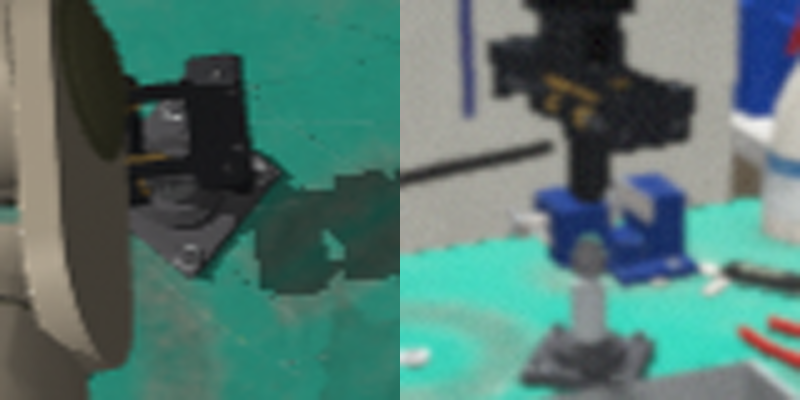

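The closed fingers sit over the cap: in the scene crop the finger is at x≈588 and the cap at x≈590. Next I push down.

>>> drive_tool --steps '[[[0, 0, 0.015], 0], [[0, 0, 0.028], 0], [[0, 0, 0.034], 0], [[0, 0, 0.038], 0], [[0, 0, 0.04], 0]]'

```text
clock: 2.7
position: [0.5471, 0.2261, 0.1132]
eef_rot: [180.0, 0.0, 7.0]
wrist_force: [-3.9, -1.8, 6.5]
opening: 0.005
gripper_force: 2.9
```

>>> drive_tool --steps '[[[0, 0, 0.002], 0], [[0, 0, 0.0035], 0], [[0, 0, 0.0045], 0], [[0, 0, 0.005], 0], [[0, 0, 0.005], 0]]'

```text
clock: 3.32
position: [0.5472, 0.2262, 0.1084]
eef_rot: [180.0, 0.0, 7.0]
wrist_force: [-3.2, -1.9, 5.3]
opening: 0.01
gripper_force: 2.7
```

>>> drive_tool --steps '[[[0, 0, 0.001], 0], [[0, 0, 0.0015], 0], [[0, 0, 0.0018], 0], [[0, 0, 0.002], 0], [[0, 0, 0.002], 0]]'

```text
clock: 3.95
position: [0.5474, 0.2263, 0.1082]
eef_rot: [180.0, -0.1, 7.0]
wrist_force: [-8.2, -4.0, 19.3]
opening: 0.011
gripper_force: 9.5
```

>>> drive_tool --steps '[[[0, 0, -0.05], 0], [[0, 0, -0.072], 0], [[-0.078, 0.505, -0.072], 0], [[-0.078, 0.505, -0.072], 0], [[-0.078, 0.505, -0.072], 0]]'

```text
clock: 4.58
position: [0.5414, 0.0373, 0.178]
eef_rot: [180.0, -0.1, 7.1]
wrist_force: [1.0, -0.7, -0.4]
opening: 0.007
gripper_force: 0.0
```

>>> drive_tool --steps '[[[-0.05, 0.317, 0], 0], [[-0.05, 0.317, 0], 0], [[-0.05, 0.317, 0], 0], [[-0.05, 0.317, 0], 0], [[-0.05, 0.317, 0], 0]]' --claw 0.075

```text
clock: 5.2
position: [0.5308, -0.2754, 0.178]
eef_rot: [180.0, -0.0, 7.0]
wrist_force: [1.0, 0.0, -0.5]
opening: 0.552
gripper_force: 0.0
```

Run:
```python
from workcell import arm
import cv2,numpy as np
f=lambda im,x,y,w,h,k:cv2.resize(im[y:y+h,x:x+w],None,fx=k,fy=k,interpolation=cv2.INTER_CUBIC)
o=[]
for n,x,y in(("top",135,145),("scene",195,140)):
    c=arm.camera(n);o.append(f(c["pixels"][:,:,::-1],x,y,80,60,5));np.savez(n+"1.npz",**c)
    o.append(f(c["pixels"][:,:,::-1],*((280,135) if n=="top" else (250,205)),80,60,5))
cv2.imwrite("pics/crop3.png",np.vstack([np.hstack(o[:2]),np.hstack(o[2:])]));print(arm.get_state())
```

```text
{'clock': 5.3, 'q': array([-3.89092092e+01,  3.04314390e+01,  7.79621873e+01, -5.27834358e-02,
        7.15323805e+01,  4.44055252e+01]), 'qd': array([ 5.24815282, -2.1746281 ,  3.86772885,  1.51287128,  0.08828585,
        3.42014192]), 'joint_efforts': array([-2.79778227e+00, -4.84389889e+01, -2.59793544e+01, -1.20609286e-01,
       -1.96340459e-02, -5.96078373e-01]), 'position': array([ 0.53007486, -0.278668  ,  0.17742555]), 'eef_rot': array([ 1.79912097e+02, -1.59879972e-02,  6.70196564e+00]), 'wrist_force': array([-0.28423575,  0.87881558, -0.06692622]), 'ft_torque': array([ 0.00694201,  0.00695524, -0.05539013]), 'gripper_force': 0.0, 'opening': 0.6408269540732832}
```

View pics/crop3.png

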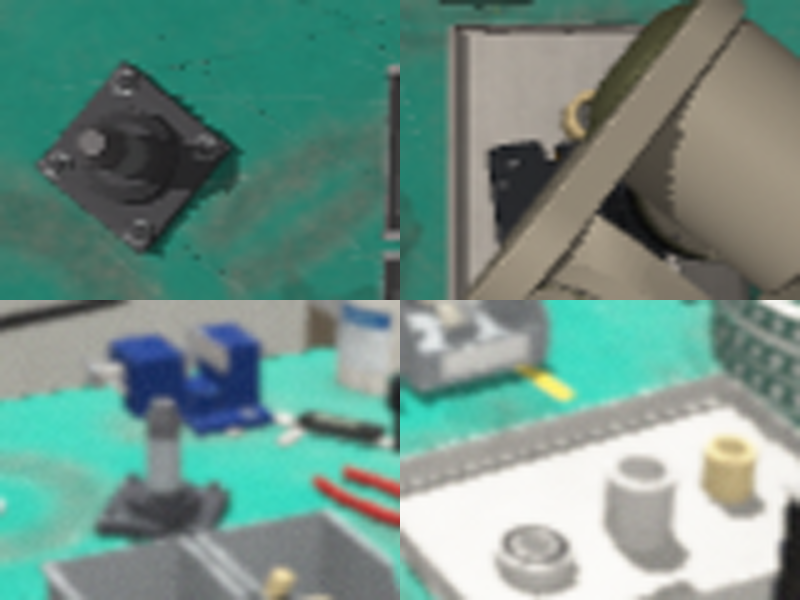

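The cap is fully home: no neck gap remains, and its top is at scene crop (162,402) and top crop (92,142). Sleeve and tray are unmoved.

>>> drive_tool --steps '[[[0, 0, 0.05], 0], [[0, 0, 0.05], 0], [[0, 0, 0.05], 0]]'

```text
clock: 5.68
position: [0.5318, -0.2731, 0.1295]
eef_rot: [179.9, -0.1, 7.1]
wrist_force: [-0.1, -0.6, -0.4]
opening: 0.849
gripper_force: 0.0
```

Run:
```python
from h import *
from workcell import arm
t=load("top");s=load("scene")
k=lambda x,y,X,Y:np.array([X+(x+.5)/5-.5,Y+(y+.5)/5-.5])
print("cap",onz(t,k(92,142,135,145),.1),onz(s,k(162,102,195,140),.1),tri([t,s],[k(92,142,135,145),k(162,102,195,140)]))
print("sleeve",onz(s,k(242,169,250,205),.044))
P=[arm.get_state() for i in range(1)][0];print(P["position"],P["eef_rot"],P["opening"],toolmove(P["position"],P["eef_rot"],[.5313,-.2838,.017]))
```

```text
cap [0.54755989 0.23066165 0.1       ] [0.54790865 0.22996899 0.1       ] [0.54785632 0.23058299 0.09980245]
sleeve [ 0.53172849 -0.2838318   0.044     ]
[ 0.53177758 -0.27311893  0.12951253] [ 1.79923142e+02 -8.22333158e-02  7.06899327e+00] 0.8490526297284985 [-0.00194989  0.01039017  0.11252388]
```

>>> drive_tool --steps '[[[-0.002, 0.0105, 0.03], 0], [[-0.002, 0.0105, 0.05], 0], [[-0.002, 0.0105, 0.06], 0], [[-0.002, 0.0105, 0.06], 0], [[-0.002, 0.0105, 0.06], 0]]'

```text
clock: 6.3
position: [0.531, -0.2841, 0.0691]
eef_rot: [179.9, -0.1, 7.1]
wrist_force: [0.7, -0.0, 0.3]
opening: 0.852
gripper_force: 0.0
```

Run:
```python
from h import *
from workcell import arm
c=arm.camera("scene");im=c["pixels"][:,:,::-1]
cv2.imwrite("pics/crop4.png",cv2.resize(im[175:285,240:350],None,fx=5,fy=5,interpolation=cv2.INTER_CUBIC))
P=arm.get_state();print(P["position"],P["eef_rot"],P["opening"],P["qd"].round(1),toolmove(P["position"],P["eef_rot"],[.5316,-.2838,.017]))
```

```text
[ 0.53089479 -0.28409752  0.06901855] [ 1.79922454e+02 -7.50243691e-02  7.04802552e+00] 0.8482417868842381 [-0.   0.2  0.4  0.  -0.1 -0.1] [ 0.00066827 -0.00027915  0.05201914]
```

View pics/crop4.png

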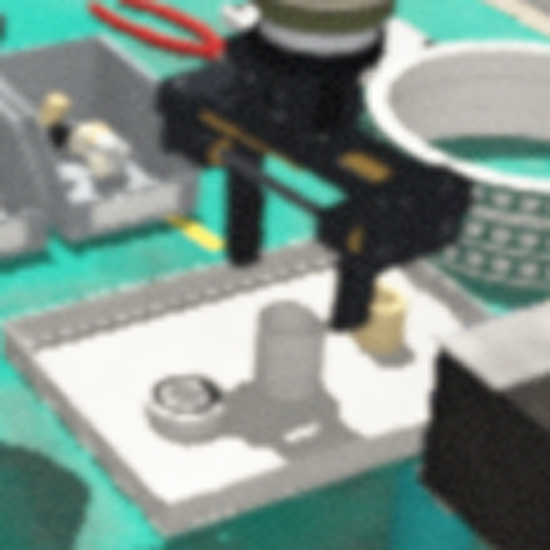

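The open fingers straddle the sleeve (at crop (290,350)). The bush at (382,320) and the bearing at (185,405) are clear of the descent. Next I descend and grip.

>>> drive_tool --steps '[[[0.0005, 0, 0.02], 0], [[0.0005, 0, 0.035], 0], [[0.0005, 0, 0.046], 0], [[0.0005, 0, 0.052], 0], [[0.0005, 0, 0.052], 0]]'

```text
clock: 6.98
position: [0.5309, -0.2838, 0.0157]
eef_rot: [-180.0, 0.0, 7.0]
wrist_force: [-0.2, 0.2, 0.7]
opening: 0.848
gripper_force: 0.0
```

>>> drive_tool --steps '[[[0, 0, 0], 0], [[0, 0, 0], 0], [[0, 0, 0], 0], [[0, 0, 0], 0], [[0, 0, 0], 0]]' --claw 0.03 --grip_force 25

```text
clock: 7.6
position: [0.5309, -0.2838, 0.016]
eef_rot: [180.0, -0.0, 7.0]
wrist_force: [0.2, 1.2, 2.3]
opening: 0.467
gripper_force: 25.0
```

>>> drive_tool --steps '[[[0, 0, 0], 0], [[0, 0, 0], 0], [[0, 0, 0], 0]]'

```text
clock: 7.98
position: [0.5309, -0.2838, 0.0159]
eef_rot: [-180.0, -0.0, 7.0]
wrist_force: [-1.0, 0.6, 2.8]
opening: 0.467
gripper_force: 25.0
```

>>> drive_tool --steps '[[[0, 0, -0.01], 0], [[0, 0, -0.03], 0], [[0, 0, -0.065], 0], [[0, 0, -0.105], 0], [[0, 0, -0.14], 0]]'

```text
clock: 8.6
position: [0.5308, -0.2838, 0.1577]
eef_rot: [180.0, -0.0, 7.0]
wrist_force: [-1.1, 0.2, -1.6]
opening: 0.466
gripper_force: 25.0
```

Run:
```python
from h import *
from workcell import arm
P=arm.get_state();print(P["position"],P["eef_rot"],P["opening"],P["wrist_force"],toolmove(P["position"],P["eef_rot"],[.5477,.2305,.165]))
```

```text
[ 0.53082323 -0.28383341  0.15767284] [ 1.79969052e+02 -2.35850076e-02  7.03433441e+00] 0.4659128429117646 [-1.08795564  0.22413832 -1.55345888] [ 0.07974013 -0.50839118 -0.00756894]
```

>>> drive_tool --steps '[[[0.003, -0.02, -0.01], 0], [[0.009, -0.06, -0.02], 0], [[0.016, -0.105, -0.022], 0], [[0.024, -0.15, -0.022], 0], [[0.031, -0.195, -0.022], 0]]'

```text
clock: 9.22
position: [0.5368, -0.0836, 0.1767]
eef_rot: [-179.9, 0.1, 7.1]
wrist_force: [0.1, 0.2, -1.9]
opening: 0.469
gripper_force: 25.0
```

>>> drive_tool --steps '[[[0.007, -0.045, 0], 0], [[0.014, -0.09, 0], 0], [[0.021, -0.135, 0], 0], [[0.028, -0.18, 0], 0], [[0.033, -0.215, 0], 0]]'

```text
clock: 9.85
position: [0.5427, 0.1337, 0.1766]
eef_rot: [-180.0, 0.1, 7.1]
wrist_force: [1.1, -0.4, -0.6]
opening: 0.466
gripper_force: 25.0
```

>>> drive_tool --steps '[[[0.006, -0.04, 0], 0], [[0.012, -0.075, 0], 0], [[0.015, -0.095, 0], 0], [[0.0155, -0.0985, 0], 0], [[0.0155, -0.0985, 0], 0]]'

```text
clock: 10.48
position: [0.5474, 0.23, 0.1775]
eef_rot: [180.0, 0.0, 7.0]
wrist_force: [-0.8, 0.6, -2.4]
opening: 0.467
gripper_force: 25.0
```

Run:
```python
from h import *
from workcell import arm
P=arm.get_state();print(P["position"],P["eef_rot"],P["opening"],P["qd"].round(1),toolmove(P["position"],P["eef_rot"],[.5477,.2305,.124]))
```

```text
[0.54736816 0.22998489 0.17754652] [1.79982043e+02 3.50525858e-02 7.01428888e+00] 0.46663524286814734 [-0.8 -0.3 -0.1  0.   0.  -0.1] [ 0.00042502 -0.00048751  0.05354612]
```

>>> drive_tool --steps '[[[0, -0.0005, 0.012], 0], [[0, -0.0005, 0.026], 0], [[0, -0.0005, 0.038], 0], [[0, -0.0005, 0.043], 0], [[0, -0.0005, 0.043], 0]]'

```text
clock: 11.1
position: [0.5474, 0.231, 0.1345]
eef_rot: [180.0, 0.0, 7.0]
wrist_force: [-0.9, -0.2, -1.5]
opening: 0.463
gripper_force: 25.0
```

Run:
```python
from h import *
from workcell import arm
o=[]
for n,x,y in(("scene",200,115),("top",130,145)):
    c=arm.camera(n);im=c["pixels"][:,:,::-1];o.append(cv2.resize(im[y:y+60,x:x+50],None,fx=8,fy=8,interpolation=cv2.INTER_CUBIC))
cv2.imwrite("pics/crop5.png",np.hstack(o))
P=arm.get_state();print(P["position"],P["eef_rot"],P["opening"],P["qd"].round(1))
```

```text
[0.54765733 0.23115276 0.13519184] [-1.79996741e+02 -3.97060714e-02  7.03808285e+00] 0.4655323102207689 [-0.  -0.2 -0.1 -0.   0.1  0.1]
```

View pics/crop5.png

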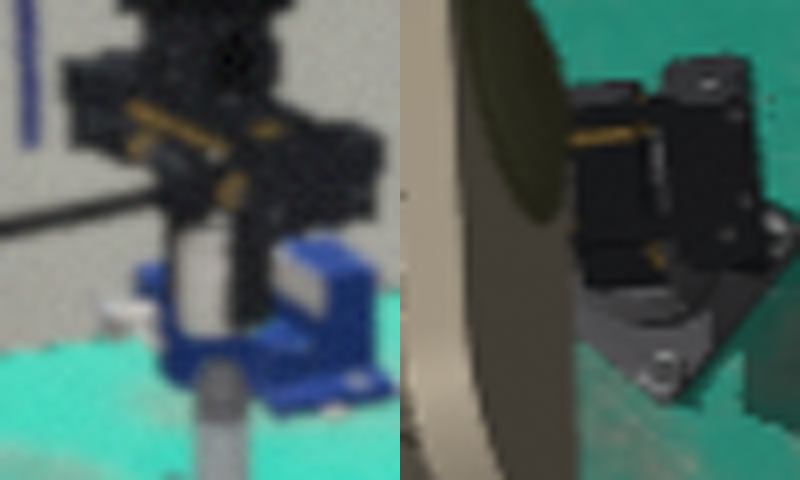

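The scene crop shows the sleeve (left edge about x=173, bottom about y=335) above the cap (centre about x=220, top about y=362). I'll compare this with the predicted outline before finishing, because the sleeve looks slightly left.

Run:
```python
from h import *
from workcell import arm
s=arm.camera("scene"); im=s["pixels"][:,:,::-1]
a=np.linspace(0,2*np.pi,72)
def cyl(x,y,z0,z1,r): return proj(s,[[x+r*np.cos(t),y+r*np.sin(t),z] for z in(z0,z1) for t in a])
kk=lambda p:((p-[200,115]+.5)*8-.5)
big=cv2.resize(im[115:175,200:250],None,fx=8,fy=8,interpolation=cv2.INTER_CUBIC);plain=big.copy()
for n,C,col in(("sleeve",cyl(.5476,.2311,.121,.163,.021),(0,255,255)),("shaft",cyl(.5477,.2305,.03,.072,.0145),(0,0,255)),("captop",cyl(.5477,.2305,.1,.1,.0075),(0,255,0))):
    p=kk(C);print(n,p.min(0).round(),p.max(0).round());cv2.polylines(big,[cv2.convexHull(p.astype(np.int32))],True,col,1)
cv2.imwrite("pics/crop6.png",np.hstack([plain,big]))
g=cv2.cvtColor(im,cv2.COLOR_BGR2GRAY)
for r in(145,150,154,165,170):print(r,g[r,216:240])
print(g[150:170,224],g[150:170,228])
```

```text
sleeve [173. 225.] [262. 338.]
shaft [189. 405.] [249. 507.]
captop [203. 358.] [234. 369.]
145 [165 162 161 149 110  77 108 135 151 158 161 144  97  52  29  29  31  32
  48  80  93  96  99  99]
150 [131  82  66  64  56  68 117 148 163 165 166 155 106  54  32  33  32  52
  94 128 137 139 134 128]
154 [180 176 159 119  71  68 110 143 155 160 155 134  91  48  33  36  35  47
  50  49  44  56  69  83]
165 [171 171 174 171 172 173 173 156 122  96  88  91  92  87  92 119 115  89
  74  73  68  65  66  69]
170 [169 169 167 167 170 168 166 162 150 141 142 145 146 136 140 156 163 168
 170 167 169 167 173 174]
[163 161 158 157 155 153 136  80  46  47  55  62  72  90 113 122 125 132
 149 147] [106  94  92  84  91  97 104  68  49  55  72  88  93  93  96  92  87 101
 126 142]
```

View pics/crop6.png

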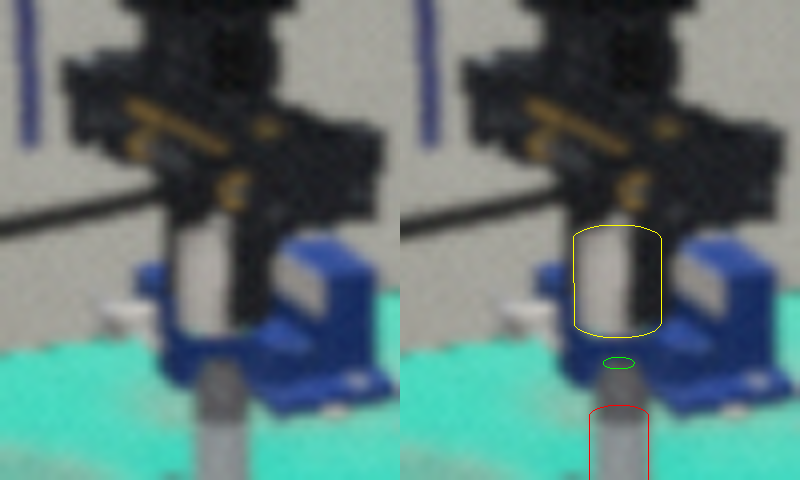

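>>> drive_tool --steps '[[[0, 0, 0], 0.12], [[0, 0, 0], 0.28], [[0, 0, 0], 0.44], [[0, 0, 0], 0.58], [[0, 0, 0], 0.64]]'

```text
clock: 11.88
position: [0.5476, 0.2312, 0.1353]
eef_rot: [-180.0, -0.0, -29.8]
wrist_force: [0.3, 0.7, -1.3]
opening: 0.473
gripper_force: 25.0
```

>>> drive_tool --steps '[[[0, 0, 0], 0], [[0, 0, 0], 0], [[0, 0, 0], 0]]'

```text
clock: 12.25
position: [0.5475, 0.2311, 0.1349]
eef_rot: [-180.0, -0.0, -29.6]
wrist_force: [1.0, -0.9, -0.8]
opening: 0.465
gripper_force: 25.0
```

Run:
```python
from h import *
from workcell import arm
o=[]
P=arm.get_state();print(P["position"],P["eef_rot"],P["opening"],P["qd"].round(1),P["wrist_force"])
s=[arm.camera("scene") for i in range(4)]; im=np.mean([c["pixels"][:,:,::-1] for c in s],0).astype(np.uint8);s=s[0]
x,y,_=P["position"]
big=cv2.resize(im[115:175,200:250],None,fx=8,fy=8,interpolation=cv2.INTER_CUBIC);plain=big.copy()
a=np.linspace(0,2*np.pi,72)
C=proj(s,[[x+.021*np.cos(t),y+.021*np.sin(t),z] for z in(P["position"][2]-.0139,P["position"][2]+.0281) for t in a]);print(C.min(0),C.max(0))
cv2.polylines(big,[cv2.convexHull(((C-[200,115]+.5)*8-.5).astype(np.int32))],True,(0,255,255),1)
cv2.imwrite("pics/crop7.png",np.hstack([plain,big]))
g=cv2.cvtColor(im,cv2.COLOR_BGR2GRAY)
for r in(146,148,150,152,154,155):print(r,g[r,216:240])
```

```text
[0.54749258 0.23113138 0.13494211] [-1.79991221e+02 -7.27327051e-03 -2.95916125e+01] 0.4653897993437418 [ 0.   0.1 -0.1  0.   0.1  0. ] [ 0.96159321 -0.90406925 -0.82781583]
[221.19260885 142.68610517] [232.22649769 156.76726931]
146 [163 160 159 156 154 151 138 104  59  37  34  34  61 111 139 137 120 121
 137 137 114  94  85  81]
148 [146 120 104  98  94 101 114  98  60  35  33  35  68 124 152 149 130 127
 135 140 137 129 121 105]
150 [127  84  65  71  78  91 113  98  60  37  33  35  64 123 152 145 125 119
 122 132 136 137 136 131]
152 [155 133 115  86  63  75 109 103  68  38  33  36  60 115 145 142 124 114
  94  77  90 112 127 128]
154 [179 176 159 121  73  65 102 104  69  40  37  36  58 108 140 144 138 134
 105  64  48  52  67  81]
155 [160 164 149 113  73  63  92 100  74  48  42  41  63 109 141 144 135 117
  93  70  55  48  49  52]
```

View pics/crop7.png

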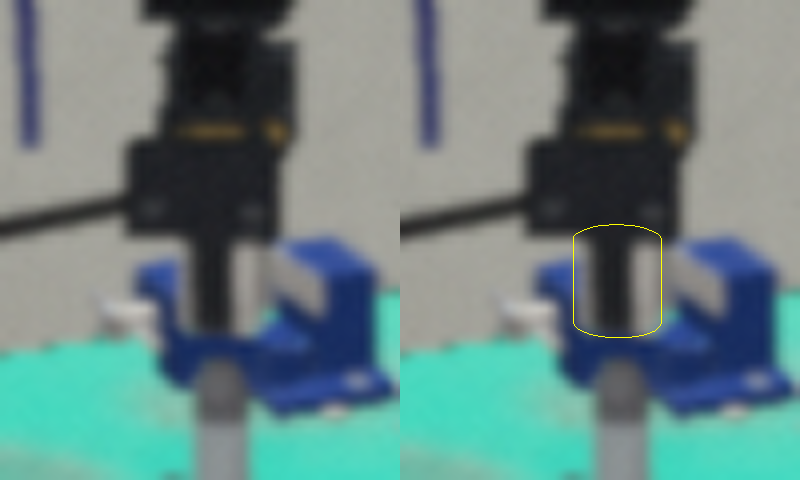

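Run:
```python
from h import *
from workcell import arm
im=np.mean([arm.camera("scene")["pixels"].astype(float) for i in range(6)],0);b=np.load("scene1.npz")["pixels"].astype(float)
for r in(147,149,150,151,152,153,154,155):
    print(r);print(im[r,219:238].astype(int)[:,[0,2]].T);print(b[r,219:238].astype(int)[:,[0,2]].T)
for r in range(162,182,3):print(r,im[r,220:236,0].astype(int),(im[r,220:236,1]-im[r,220:236,0]).astype(int))
```

```text
147
[[130 117 116 125 101  59  36  34  34  66 125 155 150 130 129 141 139 121
   96]
 [154 155 154 142 103  60  39  38  38  65 119 146 142 123 123 138 148 153
  154]]
[[132 118 111 109 101  92  87  94 117 146 159 168 161 149 144 149 140 126
   95]
 [157 160 158 159 156 158 159 154 152 155 158 160 155 144 144 147 150 157
  157]]
149
[[ 55  54  73 107  99  58  34  33  34  65 127 155 150 129 125 135 142 142
  140]
 [147 154 155 141 104  60  38  37  39  64 121 147 141 123 121 131 135 135
  138]]
[[ 54  54  57  56  51  45  52  47  51  71  97 125 143 146 142 141 144 143
  144]
 [150 156 162 162 159 155 159 156 156 158 154 152 155 149 142 138 137 136
  141]]
150
[[ 50  53  70 106  98  60  36  30  34  66 126 154 150 128 120 123 132 136
  139]
 [128 142 148 139 104  62  39  35  37  66 120 145 142 122 119 127 131 132
  133]]
[[ 48  54  53  52  53  53  48  53  50  48  60  81 109 132 133 131 136 141
  145]
 [129 148 154 159 159 160 158 159 154 149 148 145 142 141 137 134 134 135
  138]]
151
[[ 45  47  70 107 100  63  37  33  35  68 126 153 148 127 114 101 105 122
  133]
 [106 120 136 134 105  64
[... 1663 characters left out ...]
3 105  90  88  90  89  85  85  97  89  63  52  46] [66 63 59 51 28  5  0 -1 -2  0 10 33 36 31 24 24]
168 [103 106 110 115 119 124 125 123 122 120 120 114 111 107 103 101] [97 93 89 72 39 11  5  4  4  5 21 63 86 91 89 88]
171 [ 65  64  68  83 111 130 138 139 138 133 119  91  74  68  68  70] [148 149 144 115  57  16   8   6   6   7  28  92 134 145 145 143]
174 [ 75  77  75  84 110 131 139 139 139 131 120  92  70  62  61  61] [107  89 100  97  53  16   6   6   6   7  27  89 136 152 154 154]
177 [111 104 102 109 116 126 131 132 130 120 107  95  89  89  94 102] [ 5  2  1  1  4  4  5  6  6  5  4  5 12 28 46 51]
180 [86 79 84 85 81 72 64 61 60 61 60 58 57 58 66 89] [1 1 0 1 1 1 1 0 0 0 1 1 0 0 0 1]
```

Fitting the edges gives the sleeve within about 1 mm of the shaft axis. I'll make a 0.7 mm correction and lower it to a 10 mm gap.

>>> drive_tool --steps '[[[0.0007, 0, 0.003], 0], [[0.0007, 0, 0.006], 0], [[0.0007, 0, 0.009], 0], [[0.0007, 0, 0.011], 0], [[0.0007, 0, 0.011], 0]]'

```text
clock: 13.38
position: [0.548, 0.2308, 0.1237]
eef_rot: [180.0, 0.0, -29.6]
wrist_force: [-0.7, 0.5, -0.9]
opening: 0.466
gripper_force: 25.0
```

>>> drive_tool --steps '[[[0, 0, 0], 0], [[0, 0, 0], 0], [[0, 0, 0], 0], [[0, 0, 0], 0], [[0, 0, 0], 0]]'

```text
clock: 14.0
position: [0.5481, 0.2308, 0.1238]
eef_rot: [-180.0, -0.0, -29.6]
wrist_force: [0.6, -0.4, -2.1]
opening: 0.465
gripper_force: 25.0
```

Run:
```python
from h import *
from workcell import arm
P=arm.get_state();print(P["position"],P["eef_rot"],P["opening"],P["qd"].round(1),P["wrist_force"])
a=arm.camera("scene");b=arm.camera("top")
im=a["pixels"][:,:,::-1]
o=cv2.resize(im[120:180,200:250],None,fx=8,fy=8,interpolation=cv2.INTER_CUBIC)
q=cv2.resize(b["pixels"][135:235,200:380,::-1],None,fx=2.2,fy=2.2);q=cv2.copyMakeBorder(q,0,480-q.shape[0],0,0,0)
cv2.imwrite("pics/crop8.png",np.hstack([o,q]))
```

```text
[0.54808158 0.23075546 0.12384345] [-1.79999903e+02 -3.15113155e-03 -2.96330237e+01] 0.4649172484367142 [ 0.2  0.  -0.   0.   0.  -0. ] [ 0.64878539 -0.40266657 -2.09352356]
```

View pics/crop8.png

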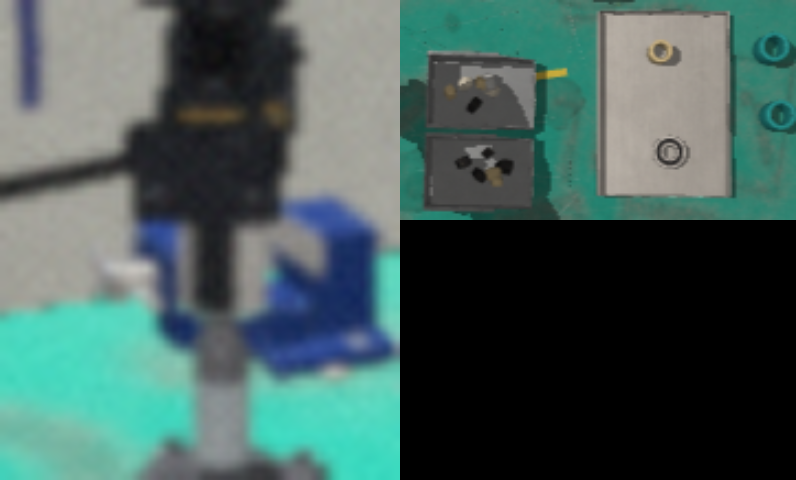

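The sleeve (crop x 178–267, bottom about y=315) is upright over the cap (centre about x=220) with a clear gap. The bins, bush and bearing have not moved, so I'm handing in.

```bash
python3 -c "
from workcell import arm
print(arm.close_job())"
```

```text
the job is handed in; nothing more can be done
None
```

I pushed the pilot cap fully home and handed the job in at about 14 s, with the sleeve held still and upright over the cap: about 10 mm gap and centred to roughly 1 mm, both estimated from arm readings and camera images.

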